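Fetch the red colour from the drawer behind the mould

TASK

I need the red cocoa-butter colour on the warming plate. The filled chocolate mould lying in front of the drawer is in its way: first slide it over the counter, without lifting it, to lie on the cream mat at the side, then pull the drawer wide open by its handle, take the red bottle out from between its neighbours and set it down gently, upright and wholly on the warming plate. Leave the drawer open, never let the drawer run into the mould, and leave the other bottles standing in their pockets and everything else on the counter where it is.

Things in the scene. Friction and masses are not known exactly. Their poses are not given: they have to be found in the camera images.
- drawer (a joint): the drawer's slide, in m: 0 shut (always so at the start), 0.16 at the end stop; it moves towards the cabinet's own -x (the robot's side), needs about 2 to 4 N, and stays where it is left
- drawer_handle (a point): middle of the drawer's dark steel bar handle, moves with it. Round bar, 12 mm thick, 130 long along the cabinet's y, level, 106 above the counter; centre line 45 in front of the drawer's flat front (39 mm free behind the bar); two 10 mm posts join it to the front, 55 either side of the middle. Can be hooked or pinched from above
- cabinet: fixed low steel cabinet with one drawer, 250 (x) x 220 (y) x 135 high, closed top; origin at the centre of its underside; it faces its own -x, the shut drawer's outer face lying at x = -125. Drawer front 15 thick, 220 wide, from 14 to 131 above the counter, so it sweeps just above the counter; drawer box 194 wide, walls 99 above the counter
- bottle_row (a point): middle of the row of four pockets in the drawer, on its floor (19 above the counter); moves with the drawer. Pockets along the cabinet's y at -69, -23, 23, 69 from here, 42 square, walls 4 thick and 30 high. The inner face of the drawer front is 60 in front of the row; a white partition 70 behind it reaches 74 above the counter
- red_bottle: RED bottle, 95 tall: body 38 in diameter to 56 above its base, then a straight-sided cap of the same colour, 34 in diameter, from 64 to 95; 0.11 kg; origin at the centre of its base, z up. The one to fetch: upright in one of the four pockets (varies), hidden until the drawer is open. Neighbours are only 8 mm away, so fingers fit only in front of and behind it (along the cabinet's x), on cap or body
- yellow_bottle: YELLOW bottle, 95 tall: body 38 in diameter to 56 above its base, then a straight-sided cap of the same colour, 34 in diameter, from 64 to 95; 0.11 kg; origin at the centre of its base, z up. It stands in another pocket of the row and must stay there
- green_bottle: GREEN bottle, 95 tall: body 38 in diameter to 56 above its base, then a straight-sided cap of the same colour, 34 in diameter, from 64 to 95; 0.11 kg; origin at the centre of its base, z up. It stands in another pocket of the row and must stay there
- white_bottle: WHITE bottle, 95 tall: body 38 in diameter to 56 above its base, then a straight-sided cap of the same colour, 34 in diameter, from 64 to 95; 0.11 kg; origin at the centre of its base, z up. It stands in another pocket of the row and must stay there
- mould: brown filled chocolate mould with dark round cavities, a flat slab 160 (x, long) x 90 (y) x 24 high, about 0.45 kg, lying flat on the counter in the drawer's way; origin at the centre of its underside. It slides when its side is pushed
- mat: cream mat, paper-thin and no obstacle (things slide over it freely), 270 (x) x 160 (y), flat on the counter on one side of the drawer (left or right varies); origin at its centre
- warmer: fixed black warming plate on the other side of the drawer, 130 x 130, with a flat steel top 120 x 120 at 40 above the counter; a small red knob sticks out 12 on its -x side; origin at the centre of its underside
- jar: brown jar with brass lid, 68 in diameter, 110 high, standing beyond the mat's far (+x) end; origin at the centre of its base; leave alone
- bowl: white bowl, 100 in diameter, 55 high, on the robot's side of the warming plate; origin at the centre of its base; leave alone
- mug: blue cup, 72 in diameter, 85 high, beyond the warming plate; origin at the centre of its base; leave alone
- jug: steel beaker, 90 in diameter, 120 high, far to the left; origin at the centre of its base; leave alone
- spatula: spatula 200 long lying far to the right; origin at the middle of its length on the counter; leave alone

How it is judged:
On the way, in this order (a step that is already met when the one before it is completed fails the run):
1. the mould has been slid onto the cream mat while the drawer is still shut (x of mould in the frame of mat between -0.085 and 0.085 m and y of mould in the frame of mat between -0.05 and 0.05 m and angle between mould's own z axis and vertical below 0.1 rad and height (world z) of mould below 0.01 m and value of joint drawer below 0.02 m), for 0.2 s.
2. the drawer is wide open (at least 140 of 160 mm) (value of joint drawer above 0.14 m), for 0.2 s.
At the end, for the whole second after the job is handed in: Red bottle upright (0.08 rad), still, centre within 42 mm of the plate's middle along its axes; mould flat on the mat, centre 30 mm inside its sides and 50 mm inside its ends; drawer open 140 mm or more; the other bottles upright (0.25 rad) in their pockets (x of mould in the frame of mat between -0.085 and 0.085 m and y of mould in the frame of mat between -0.05 and 0.05 m and angle between mould's own z axis and vertical below 0.1 rad and height (world z) of mould below 0.01 m and value of joint drawer above 0.14 m and x of red_bottle in the frame of warmer between -0.042 and 0.042 m and y of red_bottle in the frame of warmer between -0.042 and 0.042 m and z of red_bottle in the frame of warmer between 0.036 and 0.044 m and angle between red_bottle's own z axis and vertical below 0.08 rad and linear speed of each of red_bottle, mould below 0.02 m/s and angle between each of yellow_bottle, green_bottle, white_bottle's own z axis and vertical below 0.25 rad and z of each of yellow_bottle, green_bottle, white_bottle in the frame of cabinet below 0.03 m); the robot touches nothing.
It fails at once if the drawer or cabinet runs into the mould (more than 1 N) (contact force between cabinet and mould above 1 N).
It fails at once if the mould is lifted (more than 20 mm) or tipped (more than 0.3 rad) (height (world z) of mould above 0.02 m or angle between mould's own z axis and vertical above 0.3 rad).
It fails at once if another bottle is tipped by more than 0.35 rad or lifted out of its pocket (angle between any of yellow_bottle, green_bottle, white_bottle's own z axis and vertical above 0.35 rad or z of any of yellow_bottle, green_bottle, white_bottle in the frame of cabinet above 0.045 m).
It fails at once if a bystander on the counter (jar, bowl, cup, beaker, spatula) is moved by more than 25 mm or tipped (distance of any of jar, bowl, mug, jug, spatula from where it was at the start of the episode above 0.025 m or angle between any of jar, bowl, mug, jug, spatula's own z axis and vertical above 0.35 rad).
It fails at once if the red bottle is dropped (falls free of the fingers faster than 0.5 m/s) (contact force between the fingers and red_bottle below 0.02 N and linear speed of red_bottle above 0.5 m/s).
It also fails if it takes over 66 s, if anything falls off the work surface, if the arm or the gripper's body presses on something with over 40 N, if the wrist force passes 120 N, or if a joint passes its speed limit or range.

ROBOT

A 6-joint arm with a two-finger parallel gripper is mounted at the origin on the work surface. World frame = base frame: x ahead of the robot, y to its left, z up, the work surface at z = 0. Lengths are in m, angles in rad, forces in N, time in s.
With the tool pointing down it reaches from about 0.25 to 0.775 m from the base axis. Payload 4 kg.
Tool frame: the origin (TCP) lies at the very end of the fingers, on their centre line; the grasp point (between the pads) lies 19 mm behind it; z points along the fingers, y is the direction in which the jaws open and shut (so a half turn about z gives the same grasp; the last joint's range is limited). The gripper opens to 94 mm and grips with 3 to 60 N. Pads are 16 mm wide; open, the fingers measure 119 mm over their backs; the gripper's body (75 mm by 177 mm) begins 78 mm behind the grasp point.
Start: joints at [-1.433, 0.087, 1.371, -0, 1.684, -0.103], TCP at [0.131, -0.534, 0.206] pointing down, gripper open.
Joint ranges: [-3.1, 3.1], [-0.76, 2.03], [0.27, 2.55], [-1.08, 4.22], [0.17, 2.65], [-2.57, 2.57]. Speed limits (rad/s): [2.79, 2.79, 3.14, 3.14, 3.14, 3.14].

INTERFACE

Orientations are given as [roll, pitch, yaw] about the fixed x, y, z axes, in that order (R = Rz(yaw) Ry(pitch) Rx(roll)).
In Python, from bench import robot, snapshot, calibration gives the robot as it stands. The module is installed in compiled form; this text tells all that it offers.
- The arm moves only by the tool servo_tool, never from a script. Its argument "series" is text: rows parted by semicolons, each of 5 numbers parted by spaces: the closure, from -1 (fully open) to 1 (shut), then the shift along the tool's x, y, z in cm, then the turn about the tool's z in rad. A call has 1 to 20 rows; each row is the pose to reach, as a shift and turn from the pose commanded when the call began, along the tool's axes at that moment; what a row does not reach only later rows make up. A row lasts 1/12 s, in which the tool goes at most 41.7 mm and 7.16 degrees, less where a joint would pass 70% of its speed; a pose out of reach is approached as far as the arm can. A call with a gripper value outside its range is refused whole. The fingers move at their own pace and stop on an object; the grip force is fixed at half the most. Time passes only in rows, so rows that repeat a pose let the fingers close. It gives the time, the measured TCP pose, the force and the opening at its end, in the units of the state.
- robot.get_obs(): the state, without advancing time (a new reading comes with each control period).
- snapshot(name): name is "scene" or "side" or "wrist"; returns (picture, depth): 420x560x3 uint8, red, green, blue; 420x560 float32, m along the optical axis (not along the pixel's ray), 0 where there is no reading.
- calibration(name): a dict with "fx", "fy", "cx", "cy" (pixels), "rvec" (rotation vector, rad) and "tvec" (3), from world to camera coordinates, as OpenCV has them; the wrist camera has in their place "tool_from_camera" (4x4, takes a point from camera to tool coordinates, whose origin is the TCP and whose axes are the flange's). Camera axes: x right, y down, z forward; pixel columns grow to the right and rows downward; lengths in m; the calibration is good to about 2 mm. The wrist camera is an equidistant fisheye: a pixel r from the principal point sees the ray r / f radians off the axis. A picture is of the moment at which its call begins: read the wrist's pose just before it. calibration takes no time and is no camera call.
- robot.close_job(): hands the job in, once; it reports no verdict.
The state is a dict: "time": time; "joint_positions": joint angles; "qvel": joint speeds; "joint_torque": joint torques, N m; "tool_pos": TCP position; "ee_rot": TCP orientation; "wrist_force": force on the tool from outside, world axes, zero at the start; "wrist_torque": the same for the moment, N m; "width": finger opening in m.
Only numpy, scipy, OpenCV 4.12 (cv2) and the standard library are available. Lean on these libraries where they do the work, as an engineer would, in place of code of your own. Each camera call takes 0.05 s, during which the arm holds its last target. There are 200 camera calls.

## Working session

There is one attempt and no reset: what is moved stays moved. The work goes in short steps, Python scripts to look and compute and a tool call to move; the robot and the scene stay as the last step left them, time stands still between calls to the robot, and variables do not carry over. Pictures are saved under pics/ and viewed, about 8 in all and at most 12, crops included, and the job is handed in when it is done.

Besides the shell and the picture viewer there is one more tool, called after "Emit:" as name(argument=value, ...) on one line, values as JSON. servo_tool: Moves the arm, as the interface text tells. Its arguments: {"type":"object","properties":{"series":{"type":"string"}},"required":["series"]}

```bash
mkdir -p pics
cat > h.py <<'E'
import numpy as np, cv2
from bench import robot, snapshot, calibration
def save(n,im): cv2.imwrite(f'pics/{n}.png',cv2.cvtColor(im,cv2.COLOR_RGB2BGR))
def cam(name):
    c=calibration(name);K=np.array([[c['fx'],0,c['cx']],[0,c['fy'],c['cy']],[0,0,1]])
    R=cv2.Rodrigues(np.array(c['rvec'],float))[0];return K,R,np.array(c['tvec'],float).ravel()
def onplane(name,uv,z):
    K,R,t=cam(name);uv=np.atleast_2d(uv).astype(float)
    d=(np.linalg.inv(K)@np.c_[uv,np.ones(len(uv))].T).T@R;o=-R.T@t
    return o+d*((z-o[2])/d[:,2])[:,None]
def cloud(name,dep):
    K,R,t=cam(name);v,u=np.mgrid[0:420,0:560];r=np.linalg.inv(K)@np.stack([u.ravel(),v.ravel(),np.ones(u.size)])
    return ((r*dep.ravel()).T-t)@R
def st():
    o=robot.get_obs();print({k:np.round(o[k],4).tolist() for k in('time','tool_pos','ee_rot','wrist_force','width','joint_positions')})
E
python3 - <<'E'
from h import *
st()
a,da=snapshot('scene');b,db=snapshot('side')
np.savez('s0.npz',a=a,da=da,b=b,db=db)
save('scene0',a);save('side0',b)
for n in('scene','side'):
    K,R,t=cam(n);print(n,-R.T@t,R[2],K[0,0])
E
```

```text
{'time': 0.0, 'tool_pos': [0.1311, -0.5336, 0.2043], 'ee_rot': [-3.1394, -0.0002, 0.2408], 'wrist_force': [0.2847, -0.6127, -0.9556], 'width': 0.094, 'joint_positions': [-1.4331, 0.0879, 1.3722, -0.0001, 1.6836, -0.1031]}
scene [ 0.97194058 -0.36013805  1.04606021] [-0.37713572  0.32286114 -0.86806067] 428.73355611020054
side [0.21044034 1.00035227 1.31775644] [ 0.20859849 -0.60853208 -0.76562091] 523.3399196940123
```

View pics/scene0.png

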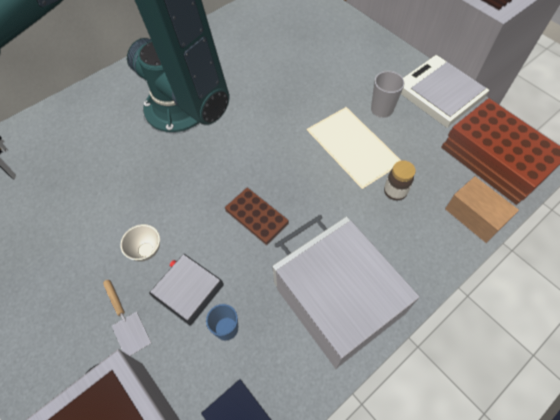

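View pics/side0.png

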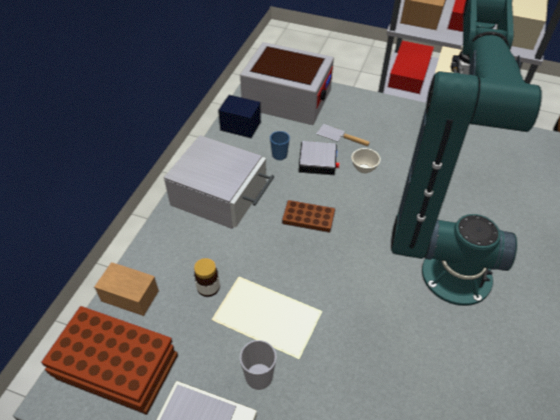

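The scene view shows the mould at about (257,215), the mat (353,147), the handle (299,232), the cabinet top (345,285), the warmer (187,288), the bowl (140,242) and the jar (400,178). The side view agrees, and the mat is on the left (+y). Next I measure the poses.

```bash
cat > m.py <<'E'
from h import *
def comp(mask,seed=None):
    n,l,s,c=cv2.connectedComponentsWithStats(mask.astype(np.uint8))
    i=(l[seed[1],seed[0]] if seed else 0) or 1+np.argmax(s[1:,4]);return l==i
def rect(P):
    r=cv2.minAreaRect(P[:,:2].astype(np.float32)*1000);(cx,cy),(w,h),a=r
    if w<h: w,h,a=h,w,a+90
    return np.round([cx,cy,w,h,(a+90)%180-90],1)
def planes(name,dep):return cloud(name,dep).reshape(420,560,3)
E
python3 - <<'E'
from m import *
d=np.load('s0.npz')
for n,im,dp,seeds in(('scene',d['a'],d['da'],dict(mould=(257,215),mat=(353,147),cab=(345,285),warm=(187,288))),('side',d['b'],d['db'],dict(mould=(309,215),mat=(267,316),cab=(215,170),warm=(318,152)))):
    P=planes(n,dp);hsv=cv2.cvtColor(im,cv2.COLOR_RGB2HSV)
    ok=dp>0
    zr=dict(mould=(.014,.034),mat=None,cab=(.125,.145),warm=(.034,.048))
    for k,s in seeds.items():
        if k=='mat': m=(hsv[...,2]>200)&(hsv[...,1]<60)&(hsv[...,0]>15)&(hsv[...,0]<45)
        elif k=='mould': m=(hsv[...,0]<15)&(hsv[...,1]>90); m=cv2.morphologyEx(m.astype(np.uint8),cv2.MORPH_CLOSE,np.ones((5,5)))>0
        else: m=ok&(P[...,2]>zr[k][0])&(P[...,2]<zr[k][1])
        c=comp(m,s);z={'mat':0,'mould':.024,'cab':.135,'warm':.04}[k]
        v,u=np.nonzero(c);Q=onplane(n,np.c_[u,v],z)
        if k=='mould':
            c2=c&(abs(P[...,2]-.024)<.006);v,u=np.nonzero(c2);print(n,k,'top',rect(onplane(n,np.c_[u,v],z)))
        print(n,k,'rect mm',rect(Q),'medz',np.round(np.median(P[c][:,2]),4),c.sum())
    # handle: points z .09-.115 in front of cabinet, dark
    c=ok&(P[...,2]>.09)&(P[...,2]<.12)&(im.max(2)<90)&(P[...,0]>.35)&(P[...,0]<.65)&(abs(P[...,1])<.25)
    c=comp(c)
    v,u=np.nonzero(c);print(n,'handle',u.mean(),v.mean(),rect(onplane(n,np.c_[u,v],.11)),P[c].mean(0),c.sum())
    # other tall objects
    m=ok&(P[...,2]>.04)&(P[...,0]>.1)&(P[...,0]<1)&(abs(P[...,1])<.6)
    nn,l,s,cc=cv2.connectedComponentsWithStats(m.astype(np.uint8))
    for i in range(1,nn):
        if s[i,4]>150: q=P[l==i];print('  obj',np.round(np.percentile(q,[2,98],axis=0)*1000).tolist(),np.round(cc[i]))
E
```

```text
scene mould top [489.2 -57.7 157.1  89.2   6.9]
scene mould rect mm [489.2 -57.7 157.1  89.2   6.9] medz 0.0249 1667
scene mat rect mm [485.6 326.4 270.6 161.   -5.7] medz 0.0023 3674
scene cab rect mm [804.  -49.4 249.1 221.9  -5.1] medz 0.1359 10662
scene warm rect mm [ 543.2 -319.1  129.   127.1   14.3] medz 0.0403 2447
scene handle 282.5 242.5 [632.9 -83.4   3.6   0.  -83. ] [ 0.63366746 -0.08403409  0.11219663] 2
  obj [[133.0, -328.0, 516.0], [150.0, -211.0, 577.0]] [21. 16.]
  obj [[141.0, -60.0, 131.0], [221.0, 71.0, 501.0]] [187.  56.]
  obj [[404.0, 454.0, 43.0], [487.0, 539.0, 123.0]] [387.  90.]
  obj [[677.0, 514.0, 44.0], [936.0, 597.0, 108.0]] [498. 155.]
  obj [[655.0, 263.0, 43.0], [715.0, 320.0, 114.0]] [401. 177.]
  obj [[815.0, 354.0, 43.0], [949.0, 442.0, 85.0]] [483. 206.]
  obj [[641.0, -164.0, 61.0], [928.0, 55.0, 139.0]] [342. 287.]
  obj [[325.0, -387.0, 41.0], [421.0, -294.0, 59.0]] [138. 240.]
  obj [[482.0, -380.0, 40.0], [602.0, -258.0, 45.0]] [185. 287.]
  obj [[645.0, -337.0, 42.0], [712.0, -271.0, 88.0]] [221. 319.]
  obj [[615.0, -596.0, 58.0], [767.
[... 482 characters left out ...]
  27.4  89.1] [ 0.63307042 -0.02995167  0.10991029] 118
  obj [[103.0, -516.0, 154.0], [215.0, 85.0, 651.0]] [446. 131.]
  obj [[606.0, -593.0, 44.0], [921.0, -348.0, 166.0]] [272.  94.]
  obj [[642.0, -340.0, 42.0], [707.0, -269.0, 87.0]] [280. 141.]
  obj [[635.0, -151.0, 46.0], [921.0, 69.0, 139.0]] [218. 178.]
  obj [[478.0, -377.0, 40.0], [593.0, -256.0, 48.0]] [318. 154.]
  obj [[324.0, -393.0, 40.0], [416.0, -292.0, 60.0]] [366. 158.]
  obj [[645.0, 272.0, 44.0], [703.0, 330.0, 113.0]] [206. 274.]
  obj [[807.0, 357.0, 43.0], [944.0, 446.0, 85.0]] [126. 285.]
  obj [[664.0, 517.0, 68.0], [929.0, 598.0, 107.0]] [121. 337.]
  obj [[399.0, 455.0, 42.0], [481.0, 539.0, 122.0]] [258. 360.]
```

```bash
cat > go.py <<'E'
# usage: go.py x y z yaw_deg -> tool shift cm and turn rad from measured pose
import sys; from h import *
from scipy.spatial.transform import Rotation as Ro
x,y,z,w=map(float,sys.argv[1:5]);o=robot.get_obs();R=Ro.from_euler('xyz',o['ee_rot'])
print('shift cm',np.round(R.inv().apply(np.array([x,y,z])-o['tool_pos'])*100,2),'turn',np.round(-(np.radians(w)-o['ee_rot'][2]),3));st()
E
python3 go.py .497 -.140 .12 97
```

```text
shift cm [ 44.92 -29.49   8.51] turn -1.452
{'time': 0.1, 'tool_pos': [0.1311, -0.5337, 0.2044], 'ee_rot': [-3.1396, -0.0002, 0.2407], 'wrist_force': [0.7939, -0.6072, 0.2916], 'width': 0.0938, 'joint_positions': [-1.4331, 0.0879, 1.3721, 0.0, 1.6836, -0.1031]}
```

Emit:
servo_tool(series="-1 44.9 -29.5 2 -1.452;-1 44.9 -29.5 2 -1.452;-1 44.9 -29.5 2 -1.452;-1 44.9 -29.5 2 -1.452;-1 44.9 -29.5 2 -1.452;-1 44.9 -29.5 2 -1.452;-1 44.9 -29.5 2 -1.452;-1 44.9 -29.5 2 -1.452;-1 44.9 -29.5 2 -1.452;-1 44.9 -29.5 2 -1.452;-1 44.9 -29.5 2 -1.452;-1 44.9 -29.5 2 -1.452;-1 44.9 -29.5 2 -1.452;-1 44.9 -29.5 2 -1.452;-1 44.9 -29.5 8.5 -1.452;-1 44.9 -29.5 8.5 -1.452;-1 44.9 -29.5 8.5 -1.452;-1 44.9 -29.5 8.5 -1.452")

```text
time: 1.6
tool_pos: [0.4954, -0.1405, 0.1189]
ee_rot: [-3.138, -0.002, 1.692]
wrist_force: [0.4, 0.2, -0.0]
width: 0.094
```

```bash
python3 go.py .497 -.140 .010 97
python3 - <<'E'
from h import *
a,d=snapshot('wrist');save('w1',a)
E
```

```text
shift cm [1.000e-02 2.100e-01 1.089e+01] turn -0.001
{'time': 1.6, 'tool_pos': [0.4954, -0.1405, 0.1189], 'ee_rot': [-3.1377, -0.0019, 1.6923], 'wrist_force': [0.4334, 0.1799, -0.0162], 'width': 0.094, 'joint_positions': [-0.3863, 0.0462, 1.5868, -0.0003, 1.5129, -0.5078]}
```

View pics/w1.png

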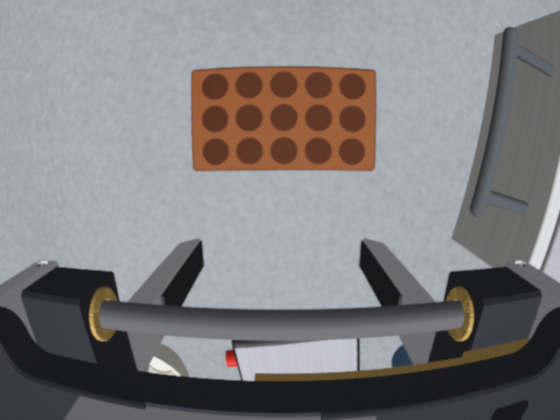

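The mould (centre about (284,119)) is centred between the fingers (200 and 362) and square to them. I go down behind it and push along a gentle arc.

Emit:
servo_tool(series="-1 0 0.1 4 0;-1 0 0.1 8 0;-1 0 0.1 10.9 0;-1 0 0.1 10.9 0;-1 1 0.1 10.9 0;-1 2 0.1 10.9 0;-1 3 0.1 10.9 0.005;-1 4 0.1 10.9 0.01;-1 5.3 0.12 10.9 0.015;-1 6.6 0.15 10.9 0.02;-1 8 0.2 10.9 0.025;-1 9.4 0.25 10.9 0.032;-1 10.8 0.3 10.9 0.039;-1 12.2 0.4 10.9 0.045;-1 13.6 0.5 10.9 0.051;-1 15 0.6 10.9 0.057;-1 16.4 0.7 10.9 0.063;-1 17.8 0.85 10.9 0.069;-1 18.8 0.95 10.9 0.073;-1 19.4 1 10.9 0.075")

```text
time: 3.32
tool_pos: [0.4841, 0.0544, 0.0132]
ee_rot: [3.138, 0.001, 1.619]
wrist_force: [0.2, -2.6, 1.5]
width: 0.0938
```

```bash
python3 go.py .485 .268 .010 88
python3 - <<'E'
from m import *
import sys
for n,s in(('scene',None),('side',None)):
    im,dp=snapshot(n);P=planes(n,dp);hsv=cv2.cvtColor(im,cv2.COLOR_RGB2HSV)
    m=(hsv[...,0]<15)&(hsv[...,1]>90)&(abs(P[...,2]-.02)<.012)&(P[...,0]>.3)&(P[...,0]<.64)&(P[...,1]>-.2)&(P[...,1]<.42)
    m=comp(cv2.morphologyEx(m.astype(np.uint8),cv2.MORPH_CLOSE,np.ones((5,5)))>0);v,u=np.nonzero(m)
    print(n,rect(onplane(n,np.c_[u,v],.024)),m.sum())
E
```

```text
shift cm [21.33  1.13  0.3 ] turn 0.083
{'time': 3.3167, 'tool_pos': [0.4841, 0.0544, 0.0132], 'ee_rot': [3.1384, 0.0009, 1.6193], 'wrist_force': [0.2266, -2.5802, 1.492], 'width': 0.0938, 'joint_positions': [-0.004, 0.0694, 1.7854, -0.0008, 1.2835, -0.0522]}
scene [544.  111.2  91.8  36.2 -82.7] 295
side [475.8 115.7 157.9  98.2   2.8] 1360
```

Emit:
servo_tool(series="-1 1 0 0.2 0.004;-1 2 0.05 0.2 0.008;-1 3.4 0.1 0.2 0.013;-1 4.8 0.15 0.2 0.018;-1 6.2 0.2 0.2 0.024;-1 7.6 0.25 0.2 0.03;-1 9 0.32 0.2 0.035;-1 10.4 0.4 0.2 0.04;-1 11.8 0.48 0.2 0.046;-1 13.2 0.56 0.2 0.052;-1 14.6 0.65 0.2 0.057;-1 16 0.75 0.2 0.062;-1 17.4 0.85 0.2 0.067;-1 18.6 0.95 0.2 0.072;-1 19.6 1 0.2 0.076;-1 20.4 1.05 0.2 0.08;-1 21 1.1 0.2 0.083;-1 21.2 1.1 0.2 0.083;-1 18 1.1 0.2 0.083;-1 16 1.1 -6 0.083")

```text
time: 5.08
tool_pos: [0.4784, 0.217, 0.0396]
ee_rot: [-3.122, 0.008, 1.535]
wrist_force: [-1.0, -0.5, -1.2]
width: 0.094
```

```bash
python3 go.py .631 -.032 .20 84.9
python3 - <<'E'
from m import *
import sys
for n,s in(('scene',None),('side',None)):
    im,dp=snapshot(n);P=planes(n,dp);hsv=cv2.cvtColor(im,cv2.COLOR_RGB2HSV)
    m=(hsv[...,0]<15)&(hsv[...,1]>90)&(abs(P[...,2]-.02)<.012)&(P[...,0]>.3)&(P[...,0]<.64)&(P[...,1]>-.2)&(P[...,1]<.42)
    m=comp(cv2.morphologyEx(m.astype(np.uint8),cv2.MORPH_CLOSE,np.ones((5,5)))>0);v,u=np.nonzero(m)
    print(n,rect(onplane(n,np.c_[u,v],.024)),m.sum())
E
```

```text
shift cm [-24.47  15.82 -16.16] turn 0.054
{'time': 5.0833, 'tool_pos': [0.4784, 0.217, 0.0396], 'ee_rot': [-3.1219, 0.0079, 1.5353], 'wrist_force': [-0.962, -0.5419, -1.2301], 'width': 0.094, 'joint_positions': [0.3183, 0.1425, 1.6474, -0.0006, 1.3729, 0.354]}
scene [486.1 318.8 159.4  93.1  -2.4] 532
side [480.4 326.2 156.9  92.7  -1.8] 1665
```

Emit:
servo_tool(series="-1 0 0 -4 0;-1 0 0 -8 0;-1 0 0 -12 0;0.3 -4 2 -15.2 0.03;0.3 -24 15.8 -15.2 0.054;0.3 -24.5 15.8 -15.2 0.054;0.3 -24.5 15.8 -15.2 0.054;0.3 -24.5 15.8 -15.2 0.054;0.3 -24.5 15.8 -15.2 0.054;0.3 -24.5 15.8 -15.2 0.054;0.3 -24.5 15.8 -15.2 0.054;0.3 -24.5 15.8 -15.2 0.054;0.3 -24.5 15.8 -15.2 0.054")

```text
time: 6.27
tool_pos: [0.6352, -0.0293, 0.2003]
ee_rot: [-3.14, -0.001, 1.48]
wrist_force: [-0.3, 0.5, -0.4]
width: 0.0336
```

```bash
python3 go.py .631 -.032 .085 84.9
python3 - <<'E'
from h import *
c=calibration('wrist');print(c)
a,d=snapshot('wrist');save('w2',a);np.savez('w2.npz',a=a,d=d)
E
```

```text
shift cm [-0.32 -0.37 11.53] turn -0.002
{'time': 6.2667, 'tool_pos': [0.6352, -0.0293, 0.2003], 'ee_rot': [-3.1401, -0.0015, 1.4801], 'wrist_force': [-0.3464, 0.5343, -0.3727], 'width': 0.0336, 'joint_positions': [-0.1361, 0.2822, 1.1544, 0.0014, 1.7066, -0.0452]}
{'fx': 325.19226210127806, 'fy': 325.19226210127806, 'cx': 281.05052262211, 'cy': 212.2468339846984, 'tool_from_camera': array([[ 5.64873269e-04, -9.70475870e-01, -2.41197566e-01,
         6.91551895e-02],
       [ 9.99999654e-01,  6.95360799e-04, -4.55882722e-04,
         5.09202285e-04],
       [ 6.10142514e-04, -2.41197225e-01,  9.70475928e-01,
        -1.79184711e-01],
       [ 0.00000000e+00,  0.00000000e+00,  0.00000000e+00,
         1.00000000e+00]])}
```

View pics/w2.png

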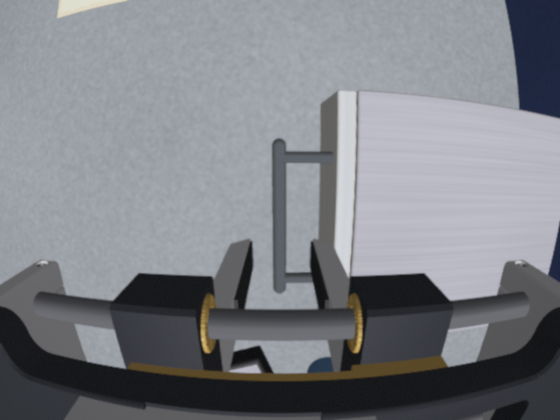

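```bash
cat >> h.py <<'E'
def wristplane(uv,z,obs=None):
    from scipy.spatial.transform import Rotation as Ro
    c=calibration('wrist');T=c['tool_from_camera'];o=obs or robot.get_obs();R=Ro.from_euler('xyz',o['ee_rot']).as_matrix()
    uv=np.atleast_2d(uv).astype(float)-[c['cx'],c['cy']];r=np.linalg.norm(uv,axis=1);th=r/c['fx']
    d=np.c_[uv/np.maximum(r,1e-9)[:,None]*np.sin(th)[:,None],np.cos(th)]@(R@T[:3,:3]).T
    p=R@T[:3,3]+o['tool_pos'];return p+d*((z-p[2])/d[:,2])[:,None]
E
python3 - <<'E'
from h import *
print(wristplane([(279.5,140),(279.5,157),(279.5,277),(279.5,291)],.110).round(4))
E
```

```text
[[ 0.6395  0.0349  0.11  ]
 [ 0.6383  0.0208  0.11  ]
 [ 0.6286 -0.0868  0.11  ]
 [ 0.6273 -0.1013  0.11  ]]
```

Bar ends are at (280,140) and (280,291), which puts the bar's middle at (0.6335, -0.033). That agrees with the cabinet pose. I go down, pinch it and start the pull.

Emit:
servo_tool(series="0.3 -0.4 -0.15 3 0;0.3 -0.4 -0.15 6 0;0.3 -0.4 -0.15 8.5 0;0.3 -0.4 -0.15 10.5 0;0.3 -0.4 -0.15 11.5 0;0.3 -0.4 -0.15 11.5 0;1 -0.4 -0.15 11.5 0;1 -0.4 -0.15 11.5 0;1 -0.4 -0.15 11.5 0;1 -0.4 -0.15 11.5 0")

```text
time: 7.15
tool_pos: [0.6328, -0.0333, 0.0884]
ee_rot: [-3.141, -0.0, 1.481]
wrist_force: [-4.3, 1.1, 5.3]
width: 0.0112
```

Emit:
servo_tool(series="1 0 -0.5 0 0;1 0 -1.2 0 0;1 0 -2.2 0 0;1 0 -3.2 0 0;1 0 -4.2 0 0;1 0 -5.2 0 0;1 0 -6.2 0 0;1 0 -7.2 0 0;1 0 -8.2 0 0;1 0 -9.2 0 0;1 0 -10.2 0 0;1 0 -11.2 0 0;1 0 -12.2 0 0;1 0 -13.2 0 0;1 0 -14.2 0 0;1 0 -14.9 0 0;1 0 -15.4 0 0;1 0 -15.7 0 0;1 0 -15.7 0 0;1 0 -15.7 0 0")

```text
time: 8.82
tool_pos: [0.4773, -0.0195, 0.0883]
ee_rot: [3.139, -0.0, 1.481]
wrist_force: [-1.1, 1.5, 9.6]
width: 0.0108
```

```bash
python3 go.py .60 -.03 .23 84.9
```

```text
shift cm [  0.05  12.35 -14.13] turn -0.001
{'time': 8.8167, 'tool_pos': [0.4773, -0.0195, 0.0883], 'ee_rot': [3.1388, -0.0, 1.4808], 'wrist_force': [-1.0647, 1.4973, 9.6397], 'width': 0.0108, 'joint_positions': [-0.1597, -0.022, 1.7184, 0.0002, 1.4424, -0.0697]}
```

Emit:
servo_tool(series="0.3 0 0 0 0;0.3 0 0 0 0;0.3 0 0 0 0;0.3 0 0 -4 0;0.3 0 0 -8 0;0.3 0 0 -12 0;0.3 -4 3 -15 0;0.3 -7 7 -16 0;0.3 -9 11 -16 0;0.3 -9 11.5 -16 0;0.3 -9 11.5 -16 0;0.3 -9 11.5 -16 0")

```text
time: 9.82
tool_pos: [0.5835, -0.1203, 0.2434]
ee_rot: [-3.136, -0.001, 1.479]
wrist_force: [-0.3, -0.1, -0.7]
width: 0.0327
```

Run:
```python
from h import *
st()
o=robot.get_obs();a,d=snapshot('wrist');save('w3',a);np.savez('w3.npz',a=a,d=d)
s,ds=snapshot('scene');save('scene3',s)
hsv=cv2.cvtColor(a,cv2.COLOR_RGB2HSV);m=((hsv[...,0]<6)|(hsv[...,0]>174))&(hsv[...,1]>140)&(hsv[...,2]>60)
n,l,S,c=cv2.connectedComponentsWithStats(m.astype(np.uint8))
for i in range(1,n):
    if S[i,4]>60: print(S[i],c[i].round(),wristplane([c[i]],.114,o).round(4))
```

```text
{'time': 9.8167, 'tool_pos': [0.5835, -0.1203, 0.2434], 'ee_rot': [-3.1365, -0.0009, 1.4793], 'wrist_force': [-0.3237, -0.1168, -0.7056], 'width': 0.0327, 'joint_positions': [-0.2984, 0.1906, 1.1802, -0.0002, 1.7759, -0.207]}
[ 271  160   33   41 1101] [287. 180.] [[ 0.5909 -0.0967  0.114 ]]
```

View pics/w3.png

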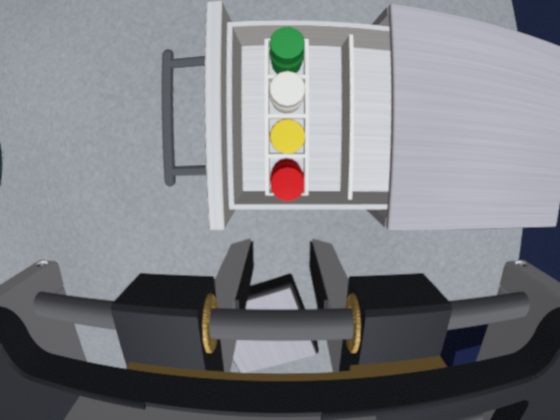

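```bash
python3 - <<'E'
from h import *
a=np.load('w3.npz')['a'];hsv=cv2.cvtColor(a,cv2.COLOR_RGB2HSV)
for nm,m in(('red',((hsv[...,0]<6)|(hsv[...,0]>174))&(hsv[...,1]>140)&(hsv[...,2]>190)),('yel',(abs(hsv[...,0].astype(int)-26)<8)&(hsv[...,1]>140)&(hsv[...,2]>185))):
    m=cv2.morphologyEx(m.astype(np.uint8),cv2.MORPH_OPEN,np.ones((3,3)));v,u=np.nonzero(m)
    (c,r)=cv2.minEnclosingCircle(np.c_[u,v].astype(np.float32));p=wristplane([c,(c[0]+r,c[1])],.114);print(nm,m.sum(),c,r,p[0].round(4),'diam',2*np.linalg.norm(p[1]-p[0]).round(4))
E
python3 go.py .5905 -.099 .083 84.9
```

```text
red 834 (287.3135986328125, 183.84494018554688) 16.417692184448242 [ 0.5905 -0.0993  0.114 ] diam 0.0318
yel 883 (286.98486328125, 136.0) 17.10228157043457 [ 0.5941 -0.0533  0.114 ] diam 0.0324
shift cm [ 2.05  0.65 16.22] turn -0.001
{'time': 9.9167, 'tool_pos': [0.5826, -0.119, 0.2452], 'ee_rot': [-3.139, -0.0006, 1.481], 'wrist_force': [-0.46, -0.2608, -0.3434], 'width': 0.0329, 'joint_positions': [-0.2968, 0.186, 1.1822, 0.0, 1.7761, -0.207]}
```

Red stands in the rightmost pocket, with its cap centre at pixel (287,184), i.e. about (0.591, -0.100). The measured spacing to yellow is 46 mm, as it should be. Now the grasp.

Emit:
servo_tool(series="-0.3 2 0.7 2 0;-0.3 2 0.7 5 0;-0.3 2 0.7 8 0;-0.3 2 0.7 10 0;-0.3 2 0.7 12 0;-0.3 2 0.7 14 0;-0.3 2 0.7 15.5 0;-0.3 2 0.7 16.2 0;-0.3 2 0.7 16.2 0;-0.3 2 0.7 16.2 0")

```text
time: 10.75
tool_pos: [0.592, -0.0996, 0.085]
ee_rot: [3.141, 0.0, 1.482]
wrist_force: [0.4, 0.7, -0.6]
width: 0.0614
```

Emit:
servo_tool(series="1 0 0 0 0;1 0 0 0 0;1 0 0 0 0;1 0 0 0 0;1 0 0 0 0")

```text
time: 11.17
tool_pos: [0.5927, -0.1004, 0.0847]
ee_rot: [3.141, 0.0, 1.481]
wrist_force: [0.6, -0.1, 2.3]
width: 0.0336
```

Gripped: the width is 33.6 mm against the 34 mm cap. I lift straight up, slowly at first.

Emit:
servo_tool(series="1 0 0 -0.5 0;1 0 0 -1.5 0;1 0 0 -3 0;1 0 0 -5 0;1 0 0 -7 0;1 0 0 -9 0;1 0 0 -11 0;1 0 0 -13 0;1 0 0 -14.5 0;1 0 0 -15 0;1 0 0 -15 0;1 0 0 -15 0")

```text
time: 12.17
tool_pos: [0.5922, -0.1002, 0.2338]
ee_rot: [-3.141, 0.0, 1.481]
wrist_force: [-0.0, -0.2, -1.2]
width: 0.0332
```

```bash
python3 - <<'E'
from m import *
st()
a,da=snapshot('scene');b,db=snapshot('side');save('scene4',a);save('side4',b)
# red bottle extents + warmer top again
for n,im,dp in(('scene',a,da),('side',b,db)):
    P=planes(n,dp)
    hsv=cv2.cvtColor(im,cv2.COLOR_RGB2HSV);m=((hsv[...,0]<6)|(hsv[...,0]>174))&(hsv[...,1]>140)&(P[...,2]>.13)&(P[...,0]>.4)&(P[...,0]<.7)&(P[...,1]>-.2)&(P[...,1]<0)
    if m.sum(): print(n,m.sum(),np.percentile(P[m],[3,50,97],axis=0).round(3).tolist())
    m=(dp>0)&(abs(P[...,2]-.04)<.006)&(P[...,0]>.45)&(P[...,0]<.63)&(P[...,1]<-.22)&(P[...,1]>-.42)
    v,u=np.nonzero(comp(m));print(n,'warmer',rect(P[comp(m)]),rect(onplane(n,np.c_[u,v],.04)))
    m=(hsv[...,0]<15)&(hsv[...,1]>90)&(abs(P[...,2]-.02)<.012)&(P[...,0]>.3)&(P[...,0]<.64)&(P[...,1]>.2)&(P[...,1]<.42)
    m=comp(cv2.morphologyEx(m.astype(np.uint8),cv2.MORPH_CLOSE,np.ones((5,5)))>0);v,u=np.nonzero(m)
    print(n,'mould',rect(onplane(n,np.c_[u,v],.024)))
E
python3 go.py .540 -.318 .24 84.9
```

```text
{'time': 12.1667, 'tool_pos': [0.5922, -0.1002, 0.2338], 'ee_rot': [-3.1412, 0.0, 1.4808], 'wrist_force': [-0.0344, -0.178, -1.1823], 'width': 0.0332, 'joint_positions': [-0.2619, 0.198, 1.1903, -0.0001, 1.7536, -0.1719]}
scene 180 [[0.591, -0.118, 0.185], [0.602, -0.113, 0.226], [0.61, -0.105, 0.267]]
scene warmer [ 540.1 -319.4  128.5  127.7  -75.8] [ 542.1 -319.7  127.9  126.9  -75.8]
scene mould [486.3 318.4 158.4  93.5  -2.1]
side 286 [[0.573, -0.112, 0.176], [0.588, -0.087, 0.227], [0.606, -0.08, 0.265]]
side warmer [ 535.7 -317.1  137.2  128.2  -74.7] [ 535.  -314.1  134.1  127.7  -74.7]
side mould [480.3 326.1 156.9  92.7  -1.7]
shift cm [-22.17  -3.19  -0.76] turn -0.001
{'time': 12.2667, 'tool_pos': [0.5917, -0.1001, 0.2324], 'ee_rot': [-3.1386, -0.0005, 1.4807], 'wrist_force': [0.1937, 0.0928, -1.0651], 'width': 0.0334, 'joint_positions': [-0.2619, 0.199, 1.1921, -0.0001, 1.7535, -0.1719]}
```

View pics/scene4.png

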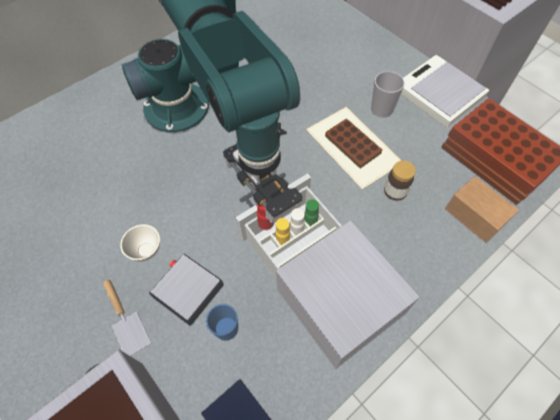

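The bottle is held upright at (263,217). The mould lies on the mat at (354,142), and the other three bottles stand in the drawer. I carry it over the plate.

Emit:
servo_tool(series="1 -1 -0.1 0 0;1 -3 -0.4 0 0;1 -5.5 -0.8 0 0;1 -8 -1.1 0 0;1 -10.5 -1.5 0 0;1 -13 -1.9 0 0;1 -15.5 -2.2 0 0;1 -18 -2.6 0 0;1 -20 -2.9 0 0;1 -21.5 -3.1 0 0;1 -22.1 -3.2 0 0;1 -22.1 -3.2 0 0;1 -22.1 -3.2 3 0;1 -22.1 -3.2 6 0;1 -22.1 -3.2 8.5 0;1 -22.1 -3.2 10 0;1 -22.1 -3.2 10.5 0;1 -22.1 -3.2 10.5 0")

```text
time: 13.77
tool_pos: [0.5401, -0.3157, 0.1271]
ee_rot: [-3.138, -0.002, 1.482]
wrist_force: [-0.1, 0.2, -0.2]
width: 0.0339
```

```bash
python3 - <<'E'
from m import *
a,da=snapshot('scene');b,db=snapshot('side')
w=np.hstack([cv2.resize(a[190:350,100:280],(400,356)),cv2.resize(b[80:240,230:410],(400,356))]);save('c5',w)
E
python3 go.py .540 -.318 .106 84.9
```

```text
shift cm [-0.1  -0.15  2.45] turn 0.0
{'time': 13.8667, 'tool_pos': [0.5415, -0.3171, 0.1305], 'ee_rot': [3.1397, 0.0008, 1.4818], 'wrist_force': [0.0676, 0.094, -0.356], 'width': 0.0333, 'joint_positions': [-0.6202, 0.2819, 1.293, 0.0002, 1.5647, -0.5312]}
```

View pics/c5.png

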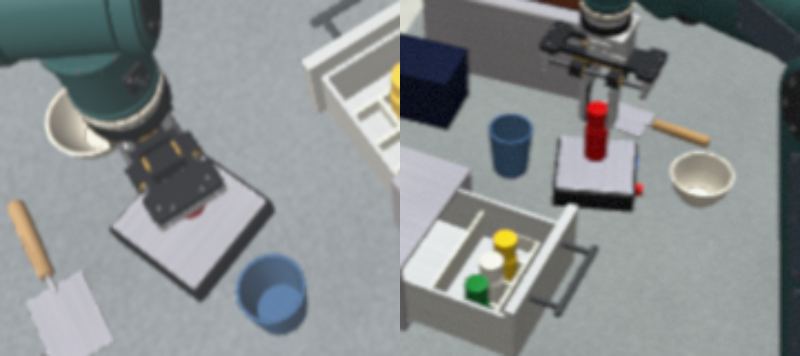

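In the side crop the bottle sits over the plate's middle at (596,150), upright. I lower it gently.

Emit:
servo_tool(series="1 0 0 0.6 0;1 0 0 1.2 0;1 0 0 1.7 0;1 0 0 2.0 0;1 0 0 2.2 0;1 0 0 2.3 0;1 0 0 2.4 0;1 0 0 2.4 0;1 0 0 2.4 0")

```text
time: 14.62
tool_pos: [0.5407, -0.3176, 0.1058]
ee_rot: [3.141, 0.001, 1.481]
wrist_force: [-1.2, 0.3, 2.0]
width: 0.0332
```

Emit:
servo_tool(series="1 0 0 0.05 0;1 0 0 0.1 0;1 0 0 0.15 0;1 0 0 0.15 0;1 0 0 0.15 0")

```text
time: 15.03
tool_pos: [0.5408, -0.3179, 0.1058]
ee_rot: [3.14, 0.001, 1.481]
wrist_force: [-3.7, 0.6, 6.4]
width: 0.0332
```

The TCP no longer goes down and the force rises (6 N), so the bottle rests on the plate. I release it, opening moderately, and go straight up.

Emit:
servo_tool(series="0.1 0 0 0 0;-0.3 0 0 0 0;-0.4 0 0 0 0;-0.4 0 0 0 0;-0.4 0 0 0 0;-0.4 0 0 -1 0;-0.4 0 0 -3 0;-0.4 0 0 -6 0;-0.4 0 0 -9 0;-0.4 0 0 -12 0;-0.4 0 0 -15 0;-0.4 -4 -4 -15 0;-0.4 -8 -8 -15 0;-0.4 -12 -12 -15 0;-0.4 -15 -15 -15 0;-0.4 -15 -15 -15 0;-0.4 -15 -15 -15 0")

```text
time: 16.45
tool_pos: [0.3725, -0.4576, 0.2544]
ee_rot: [-3.14, 0.003, 1.473]
wrist_force: [-0.4, 0.6, 0.2]
width: 0.0656
```

Run:
```python
from m import *
st()
a,da=snapshot('scene');b,db=snapshot('side')
save('c6',np.hstack([cv2.resize(a[90:350,100:440],(400,306)),cv2.resize(b[80:370,170:420],(345,400))[:306]]))
for n,im,dp in(('scene',a,da),('side',b,db)):
    P=planes(n,dp);hsv=cv2.cvtColor(im,cv2.COLOR_RGB2HSV)
    m=((hsv[...,0]<6)|(hsv[...,0]>174))&(hsv[...,1]>140)&(P[...,2]>.02)&(P[...,0]>.48)&(P[...,0]<.62)&(P[...,1]>-.4)&(P[...,1]<-.24)
    print(n,'red',np.percentile(P[m],[3,50,97],axis=0).round(3).tolist())
    t=m&(P[...,2]>.13);v,u=np.nonzero(t);print('  cap top',onplane(n,[(u.mean(),v.mean())],.135).round(4),t.sum())
    m=(dp>0)&(abs(P[...,2]-.106)<.012)&(im.max(2)<100)&(P[...,0]>.42)&(P[...,0]<.5)&(abs(P[...,1]+.02)<.08)
    if m.sum(): print('  handle',m.sum(),np.median(P[m],axis=0).round(3))
```

```text
{'time': 16.45, 'tool_pos': [0.3725, -0.4576, 0.2544], 'ee_rot': [-3.1396, 0.0033, 1.4729], 'wrist_force': [-0.4061, 0.6222, 0.1966], 'width': 0.0656, 'joint_positions': [-0.9814, 0.1729, 1.1792, -0.0037, 1.7883, -0.8844]}
scene red [[0.526, -0.33, 0.067], [0.549, -0.319, 0.133], [0.557, -0.303, 0.138]]
  cap top [[ 0.5415 -0.3155  0.135 ]] 156
  handle 180 [ 0.481 -0.024  0.111]
side red [[0.523, -0.325, 0.05], [0.536, -0.304, 0.1], [0.549, -0.296, 0.138]]
  cap top [[ 0.5376 -0.3133  0.135 ]] 47
  handle 127 [ 0.477 -0.019  0.11 ]
```

View pics/c6.png

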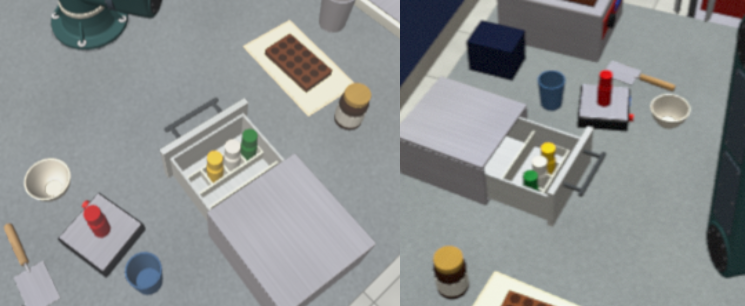

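Red stands on the plate at about (0.540, -0.315) with its cap top at z 0.135, as it should. The drawer is about 155 mm open, and everything else is in place. I hand in.

```bash
python3 -c "
from h import *
print(robot.close_job());st()"
```

```text
the job is handed in; nothing more can be done
None
the job is handed in; nothing more can be done
```

The red bottle is on the warming plate, and I handed the job in after about 16.5 s of the 66 s allowed. `close_job` gave no verdict, so everything below comes from my own camera checks.

- **Mould:** I slid it along the counter with both open fingers until it lay on the mat. It is within about 6 mm of the mat's middle and turned about 4° from it.
- **Drawer:** I pulled it by the handle to about 155 mm, measured by how far the handle moved. It was still open in the last pictures.
- **Red bottle:** It was in the rightmost pocket. I gripped it by the cap and lowered it until the wrist force showed contact. It stands upright within about 5 mm of the plate's middle, with its cap top at 0.135 m as expected.
- **Everything else:** The yellow, green and white bottles are standing in their pockets. The jar, bowl, cup and beaker and the spatula look untouched; I checked these by eye only.

No check failed. The two cameras disagreed by 4–8 mm on some positions, which is well inside the tolerances.

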